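Unlock a lamp from the burn-in fixture and load it on the line

TASK

The slender tubular lamp has finished its burn-in test. Release it from its bayonet socket by turning it a quarter turn anticlockwise (seen from above) while it is still seated, lift it straight out, and set it down upright in the recess of the empty carrier puck on the conveyor, letting go only once it is down in there. Leave the round globe lamp in the other socket alone.

Things in the scene. Friction and masses are not known exactly. Their poses are not given: they have to be found in the camera images.
- lamp: Slender white tubular lamp, 92 mm tall, 90 g, upright in a socket. Origin: centre of its underside, z up. Smooth round tube, diameter 44 mm from 36 to 76 mm up (grip here from above at any yaw, 56 mm up is best), rounded top; narrower metal cap below. On the cap two ears along own +x and -x, 28 mm from the axis, 12 mm wide, 6 mm thick. Starts locked, ears within 0.14 rad of the fixture's x axis.
- globe_lamp: Bystander, leave alone: white lamp with the same cap but a round globe of diameter 66 mm, 83 mm tall, locked in the fixture's other socket. Origin: centre of its underside, z up.
- fixture: Fixed grey box 150 (own x) by 300 (y) by 40 mm; origin: centre of underside. Two black bayonet sockets on top at own y = +-70 mm (lamps may be swapped): rings 78 mm wide, 13 mm high, each with steel lugs at its +x and -x sides over the ears. Turned anticlockwise from above, ears clear the lugs 42 deg off the x axis and meet a stop at 100 deg; clockwise a stop at 17. Turns freely, no spring.
- puck: Empty cream carrier puck, diameter 100, 52 mm tall, fixed on the green conveyor, underside 40 mm above the bench. Origin: centre of underside, z up. Round recess in its top, diameter 84, 12 mm deep, flat floor 40 mm above the origin. 140 mm along the conveyor is an equal puck filled by a white cone housing rising 82 mm above its recess floor; either may be nearer.

How it is judged:
By the outcome, as a careful person would: the job done as asked, in the order asked, and still so for the second after the job is handed in, with the robot touching nothing.
It also fails if it takes over 35 s, if anything falls off the work surface, if the arm or the gripper's body presses on something with over 40 N, if the wrist force passes 120 N, or if a joint passes its speed limit or range.

ROBOT

A 7-joint arm with a two-finger parallel gripper is mounted at the origin on the work surface. World frame = base frame: x ahead of the robot, y to its left, z up, the work surface at z = 0. Lengths are in m, angles in rad, forces in N, time in s.
With the tool pointing down it reaches from about 0.4 to 0.85 m from the base axis. Payload 4.4 kg.
Tool frame: the origin (TCP) lies midway between the tips of the shut fingers; the grasp point (between the pads) lies 19 mm behind it; z points along the fingers, y is the line along which they close (so a half turn about z gives the same grasp; the last joint's range is limited). The gripper opens to 94 mm and grips with 3 to 60 N. Pads are 16 mm wide; open, the fingers measure 119 mm over their backs; the gripper's body (75 mm by 177 mm) begins 78 mm behind the grasp point.
Start: joints at [-1.402, 0.628, 0.038, 1.517, -0.027, 0.996, -0.02], TCP at [0.151, 0.632, 0.185] pointing down, gripper open.
Joint ranges: [-3.06, 3.06], [-0.37, 2.12], [-1.25, 1.32], [0.18, 2.47], [-1.1, 4.24], [0.23, 1.98], [-2.94, 2.94]. Speed limits (rad/s): [2.57, 2.57, 3.14, 3.14, 3.14, 3.14, 3.14].

INTERFACE

Orientations are given as a unit quaternion [w, x, y, z].
In Python, from workcell import env gives the robot as it stands.
- The arm moves only by the tool carry_out, never from a script. Its argument "series" is one flat list of numbers, 7 for each row, row after row: the shift along the tool's x, y, z in cm, then the turn, a rotation vector about the tool's x, y, z in rad, then the finger opening in cm, from 0 to 9.4. A call has 1 to 8 rows; each row shifts and turns the commanded pose from where the row before left it, along the tool's axes as they then stand; what a row does not reach is not made up. A row lasts 1/10 s, in which the tool goes at most 50 mm and 8.59 degrees, less where a joint would pass 70% of its speed; a pose out of reach is approached as far as the arm can. A call is refused whole if a number of a shift passes 5 or a number of a turn 0.15, either way. A call with a gripper value outside its range is refused whole. The fingers move at their own pace and stop on an object; "grip_force" is the grip in N (left out, the last holds). Time passes only in rows, so rows that do not move let the fingers close. It gives the time, the measured TCP pose, the force, the opening and the grip force at its end, in the units of the state.
- env.observe(): the state, without advancing time (a new reading comes with each control period).
- env.camera(name): name is "scene" or "top" or "wrist"; returns the picture (480x640x3 uint8, red, green, blue); there is no depth.
- env.camera_model(name): a dict with "fx", "fy", "cx", "cy" (pixels), "xyz" and "orientation" of the camera in the world. Camera axes: x right, y up, looking along -z (the intrinsics and any distortion apply to the point x, -y, -z); pixel columns grow to the right and rows downward; lengths in m; the calibration is good to about 2 mm. A picture is of the moment at which its call begins: read the wrist's pose just before it. camera_model takes no time and is no camera call; for the wrist camera it gives the pose at the moment of the call.
- env.hand_in(): hands the job in; it is judged then, once.
The state is a dict: "clock": time; "q": joint angles; "joint_vel": joint speeds; "joint_torque": joint torques, N m; "tool_pos": TCP position; "eef_rot": TCP orientation; "contact_force": force on the tool from outside, world axes, zero at the start; "wrist_torque": the same for the moment, N m; "gripper_width": finger opening in m; "grasp_force": force on a finger pad.
Only numpy, scipy, OpenCV 4.12 (cv2) and the standard library are available. Lean on these libraries where they do the work, as an engineer would, in place of code of your own. Each camera call takes 0.05 s, during which the arm holds its last target. There are 200 camera calls.

## Working session

There is one attempt and no reset: what is moved stays moved. The work goes in short steps, Python scripts to look and compute and a tool call to move; the robot and the scene stay as the last step left them, time stands still between calls to the robot, and variables do not carry over. Pictures are saved under pics/ and viewed, at most 10 in all, crops included, and the job is handed in when it is done.

Besides the shell and the picture viewer there is one more tool, called after "Request:" by a JSON object that holds its "method" and its "body", one argument or row to a line. carry_out: Moves the arm, as the interface text tells. Its arguments: {"type":"object","properties":{"series":{"type":"array"},"grip_force":{"type":"number"}},"required":["series"]}

```bash
mkdir -p pics
python3 - <<'E'
from workcell import env
import cv2
for n in ("scene","top"):
    im=env.camera(n); cv2.imwrite(f"pics/{n}0.png",im[:,:,::-1]); print(n,env.camera_model(n))
s=env.observe(); print(s)
E
```

```text
scene {'fx': 456.60765920403225, 'fy': 456.60765920403225, 'cx': 314.4058915675321, 'cy': 237.75486220158675, 'xyz': array([1.14476599, 0.2505177 , 0.55674782]), 'orientation': array([0.49827987, 0.26032741, 0.37479561, 0.73720761])}
top {'fx': 445.0028987603515, 'fy': 445.0028987603515, 'cx': 316.5762252724566, 'cy': 243.8212298358271, 'xyz': array([0.44517055, 0.0237895 , 0.74682667]), 'orientation': array([ 0.70959722,  0.03143643, -0.06534547, -0.70086625])}
{'clock': 0.1, 'q': array([-1.40182513,  0.6292302 ,  0.03847064,  1.51822018, -0.02697487,
        0.99632245, -0.02002647]), 'joint_vel': array([-0.0003294 , -0.00212148,  0.00203583, -0.00191721, -0.00093612,
       -0.0007516 ,  0.00068227]), 'joint_torque': array([ 2.54694365e-03, -5.50778496e+01,  1.14728909e+00, -1.87112045e+01,
       -5.21481922e-02,  1.92570087e-02,  4.68589587e-05]), 'tool_pos': array([0.15105324, 0.63157119, 0.18377708]), 'eef_rot': array([-7.20221576e-05,  1.17132375e-01,  9.93115963e-01, -8.27688564e-04]), 'contact_force': array([ 0.23778132, -0.46930865,  0.7782957 ]), 'wrist_torque': array([0.0047918 , 0.0753858 , 0.01880668]), 'grasp_force': 0.0, 'gripper_width': 0.09393081175232276}
```

View pics/top0.png

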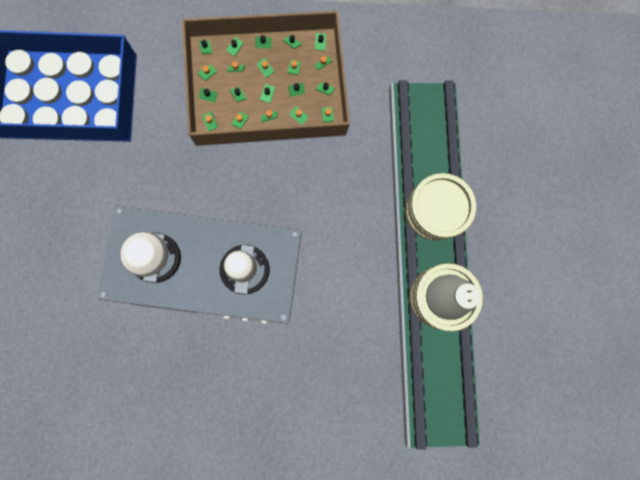

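View pics/scene0.png

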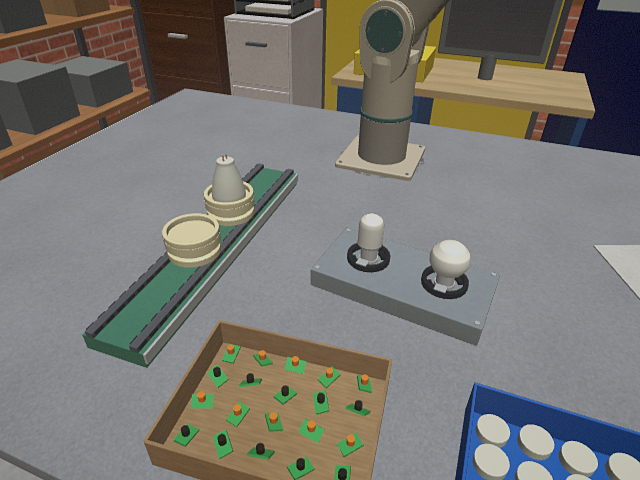

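The top view shows the tubular lamp at about (240,265), the globe at (143,254), the empty puck at (443,207) and the filled puck at (448,298). The scene view agrees. I'll enlarge both areas next.

```bash
cat > h.py <<'E'
import numpy as np, cv2
from scipy.spatial.transform import Rotation as R
from workcell import env
def rot(q): return R.from_quat(np.roll(q,-1))
def proj(m,p):
    c=rot(m["orientation"]).inv().apply(np.atleast_2d(p)-m["xyz"])
    return np.c_[m["cx"]+m["fx"]*c[:,0]/-c[:,2], m["cy"]+m["fy"]*c[:,1]/c[:,2]]
def atz(m,uv,z):
    uv=np.atleast_2d(uv); d=np.c_[(uv[:,0]-m["cx"])/m["fx"],-(uv[:,1]-m["cy"])/m["fy"],-np.ones(len(uv))]
    d=rot(m["orientation"]).apply(d); return m["xyz"]+d*((z-m["xyz"][2])/d[:,2])[:,None]
E
python3 - <<'E'
import cv2,numpy as np
im=cv2.imread("pics/top0.png")
# left: fixture 95..305 x 200..330 ->x3.8 ; 
a=cv2.resize(im[200:330,95:305],None,fx=3.8,fy=3.8,interpolation=cv2.INTER_CUBIC)
b=cv2.resize(im[160:345,395:495],None,fx=3.2,fy=3.2,interpolation=cv2.INTER_CUBIC)
cv2.imwrite("pics/a.png",a); cv2.imwrite("pics/b.png",b)
E
```

```text
(no output)
```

View pics/a.png

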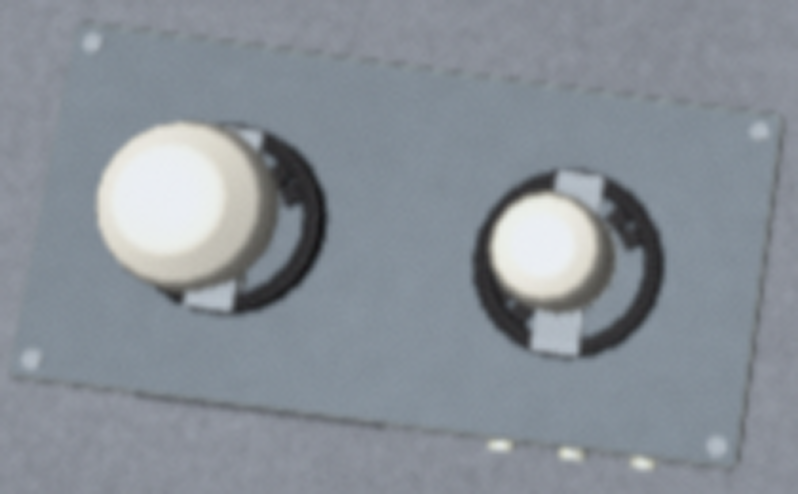

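View pics/b.png

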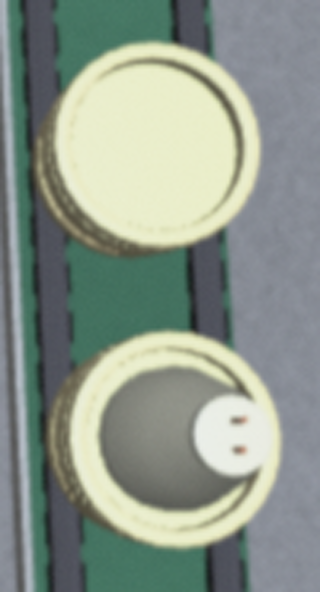

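Enlarged view: the fixture corners and rings are clear, with the lamp ring centre at about crop (568,262) and the lug pair near (580,185) and (556,335). The empty puck's rim is centred at about (158,146).

Run:
```python
from h import *
m=env.camera_model("top"); s=env.camera_model("scene")
A=lambda p:np.array(p)/3.8+[95,200]-.4
B=lambda p:np.array(p)/3.2+[395,160]-.4
c=atz(m,A([(85,22),(783,112),(740,465),(15,378)]),.04); print(c, np.linalg.norm(c-np.roll(c,-1,0),axis=1))
ctr=c.mean(0); yd=(c[0]+c[3]-c[1]-c[2]); yaw=np.arctan2(yd[1],yd[0])-np.pi/2
xd=(c[0]+c[1]-c[2]-c[3]); print("ctr",ctr,"yaw",yaw,np.arctan2(xd[1],xd[0]))
ring=atz(m,A([(568.5,262.5),(580,185),(556,335)]),.053); print("ring",ring)
yd=yd/np.linalg.norm(yd); print("sock from fixture",ctr-.07*yd)
print("puck",atz(m,B([(158,146)]),.092),atz(m,B([(175,440)]),.092))
p=ring[0].copy()
for z in (.125,.13,.135,.14,.145): p[2]=z; print(z,proj(s,p),proj(m,p))
im=cv2.imread("pics/scene0.png")
cv2.imwrite("pics/c.png",cv2.resize(im[200:300,300:420],None,fx=6,fy=6,interpolation=cv2.INTER_CUBIC))
st=env.observe(); print(rot(st["eef_rot"]).as_matrix().round(3), R.from_matrix(rot(env.camera_model("wrist")["orientation"]).as_matrix()).as_matrix().round(2), env.camera_model("wrist")["xyz"])
```

```text
[[0.59953929 0.30832172 0.04      ]
 [0.56645338 0.01610572 0.04      ]
 [0.41895148 0.03172806 0.04      ]
 [0.45161156 0.32595848 0.04      ]] [0.2940831  0.14832689 0.29603754 0.14897539]
ctr [0.50913893 0.1705285  0.04      ] yaw -0.11164294312846446 -0.11210673530917661
ring [[0.5004016  0.10289012 0.053     ]
 [0.53235553 0.09918755 0.053     ]
 [0.47087769 0.10701208 0.053     ]]
sock from fixture [0.50134014 0.10096429 0.04      ]
puck [[ 0.59825656 -0.20149898  0.092     ]] [[ 0.45897755 -0.20524335  0.092     ]]
0.125 [[369.98511725 220.3196814 ]] [[238.39637988 264.49029852]]
0.13 [[370.22313984 217.87858247]] [[237.94294325 264.16333605]]
0.135 [[370.46294908 215.41916016]] [[237.48214213 263.83106322]]
0.14 [[370.70456515 212.94120737]] [[237.01379564 263.49334961]]
0.145 [[370.94800857 210.44451388]] [[236.53771692 263.15006046]]
[[-0.973  0.233 -0.   ]
 [ 0.233  0.973 -0.002]
 [-0.    -0.002 -1.   ]] [[ 0.23 -0.95 -0.23]
 [ 0.97  0.22  0.06]
 [-0.   -0.24  0.97]] [0.08451981 0.64767805 0.38262499]
```

View pics/c.png

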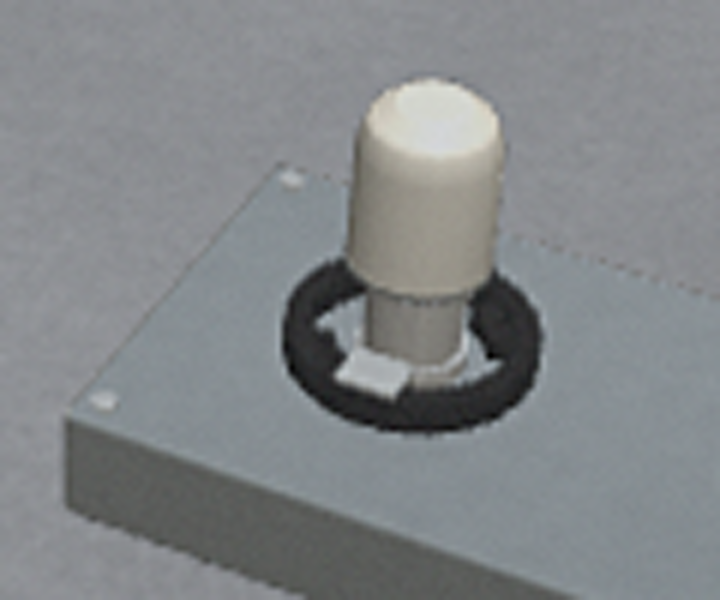

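The scene crop puts the lamp axis at column ~371 and its top at row ~213, so its base is near z = 0.040. The lamp is at about (0.501, 0.102) and the puck at (0.598, -0.2015). I'll pre-turn the wrist clockwise so there's room for the quarter turn.

Request:
{"method": "carry_out", "body": {
  "series": [0,0,0,0,0,0.15,9.4,0,0,0,0,0,0.15,9.4,0,0,0,0,0,0.15,9.4,0,0,0,0,0,0.15,9.4,0,0,0,0,0,0.15,9.4,0,0,0,0,0,0.15,9.4,0,0,0,0,0,0.15,9.4,0,0,0,0,0,0.15,9.4],
  "grip_force": 25
}}

```text
clock: 0.9
tool_pos: [0.151, 0.6318, 0.1841]
eef_rot: [0.0, 0.66, 0.751, -0.0]
contact_force: [0.6, -1.2, -0.2]
gripper_width: 0.0937
grasp_force: 0.0
```

Request:
{"method": "carry_out", "body": {
  "series": [0,0,0,0,0,0.14,9.4,0,0,0,0,0,0.14,9.4,0,0,0,0,0,0.14,9.4,0,0,0,0,0,0.14,9.4,0,0,0,0,0,0.14,9.4,0,0,0,0,0,0,9.4]
}}

```text
clock: 1.5
tool_pos: [0.1509, 0.6318, 0.1839]
eef_rot: [0.001, 0.876, 0.482, -0.0]
contact_force: [-0.5, 0.4, -0.0]
gripper_width: 0.0941
grasp_force: 0.0
```

```bash
cat > g.py <<'E'
import sys
from h import *
t=np.array([float(v) for v in sys.argv[1:4]]); s=env.observe(); M=rot(s["eef_rot"])
print("clk",s["clock"],"pos",s["tool_pos"].round(4),"q",s["q"].round(2),"F",s["contact_force"].round(1),"w",s["gripper_width"],s["grasp_force"])
print("tool shift cm",(M.inv().apply(t-s["tool_pos"])*100).round(2)); print(M.as_matrix().round(3))
E
python3 g.py .501 .102 .184
```

```text
clk 1.5 pos [0.1509 0.6318 0.1839] q [-1.7   0.69  0.56  1.53 -0.4   1.04 -1.6 ] F [-0.5  0.4 -0. ] w 0.09405722616552012 0.0
tool shift cm [-26.05  57.92   0.07]
[[ 0.535  0.845  0.   ]
 [ 0.845 -0.535 -0.001]
 [-0.001  0.001 -1.   ]]
```

Request:
{"method": "carry_out", "body": {
  "series": [-1.63,3.62,0,0,0,0,9.4,-1.63,3.62,0,0,0,0,9.4,-1.63,3.62,0,0,0,0,9.4,-1.63,3.62,0,0,0,0,9.4,-1.63,3.62,0,0,0,0,9.4,-1.63,3.62,0,0,0,0,9.4,-1.63,3.62,0,0,0,0,9.4,-1.63,3.62,0,0,0,0,9.4]
}}

```text
clock: 2.3
tool_pos: [0.3268, 0.3658, 0.1846]
eef_rot: [-0.0, 0.875, 0.484, 0.0]
contact_force: [1.2, -0.1, -0.4]
gripper_width: 0.0937
grasp_force: 0.0
```

Request:
{"method": "carry_out", "body": {
  "series": [-1.63,3.62,0,0,0,0,9.4,-1.63,3.62,0,0,0,0,9.4,-1.63,3.62,0,0,0,0,9.4,-1.63,3.62,0,0,0,0,9.4,-1.63,3.62,0,0,0,0,9.4,-1.63,3.62,0,0,0,0,9.4,-1.63,3.62,0,0,0,0,9.4,0,0,0,0,0,0,9.4]
}}

```text
clock: 3.1
tool_pos: [0.4825, 0.1293, 0.1852]
eef_rot: [0.002, 0.877, 0.48, 0.001]
contact_force: [-0.4, -0.0, 0.5]
gripper_width: 0.0941
grasp_force: 0.0
```

```bash
python3 g.py .501 .102 .077;  python3 - <<'E'
from h import *
m=env.camera_model("wrist"); im=env.camera("wrist")
cv2.imwrite("pics/w1.png",im[:,:,::-1]); print(m, proj(m,[[.501,.102,.132],[.501,.102,.04],[.501,.102,.053]]))
E
```

```text
clk 3.1 pos [0.4825 0.1293 0.1852] q [-0.72  0.47  0.58  1.94 -0.34  0.83 -0.53] F [-0.4 -0.   0.5] w 0.0940680883871453 0.0
tool shift cm [-1.3   2.98 10.83]
[[ 0.539  0.842  0.003]
 [ 0.842 -0.539 -0.003]
 [-0.     0.004 -1.   ]]
{'fx': 428.59705452248323, 'fy': 428.59705452248323, 'cx': 315.5329854428478, 'cy': 238.81562386613643, 'xyz': array([0.51799535, 0.18702565, 0.38400445]), 'orientation': array([ 0.95313999, -0.11465923,  0.03100466, -0.27823756])} [[364.52057766 269.79535946]
 [351.60679743 235.65558929]
 [353.02059545 239.39320435]]
```

View pics/w1.png

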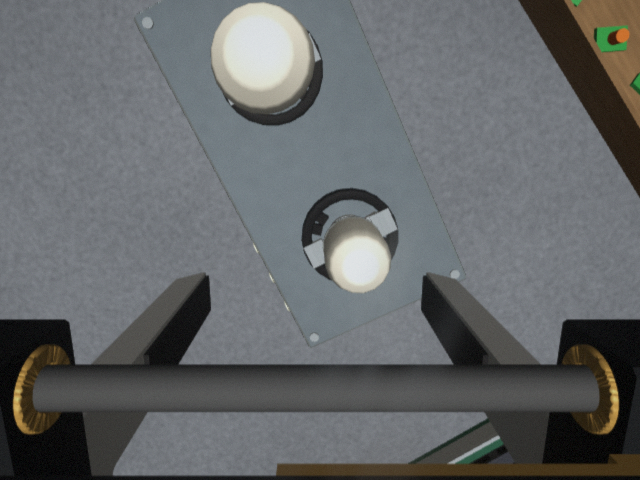

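The wrist view shows the lamp between the open fingers, with its ring centred near (350,236) and the dome near (358,262). That's about 3 px (2 mm) off the prediction.

```bash
python3 - <<'E'
from h import *
m=env.camera_model("wrist"); print(atz(m,(350,236),.053))
E
python3 g.py .5005 .1015 .13
```

```text
[[0.49825634 0.10921187 0.053     ]]
clk 3.15 pos [0.4806 0.1324 0.1847] q [-0.73  0.47  0.58  1.94 -0.34  0.83 -0.53] F [ 0.2  0.8 -0.4] w 0.09412058882548868 0.0
tool shift cm [-1.54  3.33  5.48]
[[ 0.537  0.844  0.001]
 [ 0.844 -0.537 -0.001]
 [-0.     0.001 -1.   ]]
```

Request:
{"method": "carry_out", "body": {
  "series": [-0.7,1.6,0,0,0,0,9.4,-0.7,1.6,0,0,0,0,9.4,0,0,0,0,0,0,9.4,0,0,0,0,0,0,9.4]
}}

```text
clock: 3.55
tool_pos: [0.498, 0.1078, 0.1843]
eef_rot: [-0.001, 0.875, 0.483, -0.0]
contact_force: [-0.2, 0.9, -0.1]
gripper_width: 0.0941
grasp_force: 0.0
```

```bash
python3 - <<'E'
from h import *
m=env.camera_model("wrist"); im=env.camera("wrist"); m2=env.camera_model("wrist")
c=im[150:290,240:420]; cv2.imwrite("pics/w2.png",cv2.resize(c,None,fx=4,fy=4,interpolation=cv2.INTER_CUBIC)[:,:,::-1])
print(m["xyz"],m2["xyz"]); 
np.set_printoptions(suppress=True)
for p in ([.5,.1035],[.501,.102]): print((proj(m,[p+[z] for z in (.04,.053,.076,.116,.132)])-[240,150])*4)
E
python3 g.py .5 .1035 .077
```

```text
[0.5339494  0.1650915  0.38316318] [0.53381393 0.16537162 0.38315763]
[[323.28270738 293.79681311]
 [324.00014775 307.04702445]
 [325.4104269  333.09308709]
 [328.40683775 388.43298548]
 [329.85569014 415.19144689]]
[[331.31908803 297.35081005]
 [332.33693596 310.72726568]
 [334.3376196  337.02004993]
 [338.58797757 392.87782927]
 [340.64291533 419.88361576]]
clk 3.6 pos [0.4979 0.108  0.1843] q [-0.66  0.48  0.57  1.91 -0.34  0.84 -0.47] F [ 1.  -0.3  0.3] w 0.09420978805677982 0.0
tool shift cm [-0.27  0.44 10.73]
[[ 0.532  0.847 -0.001]
 [ 0.847 -0.532  0.001]
 [ 0.    -0.002 -1.   ]]
```

View pics/w2.png

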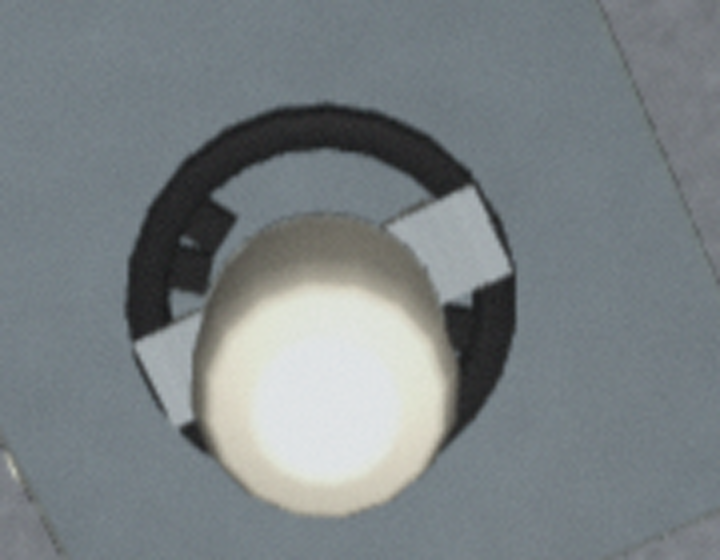

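Ring columns run 128–517 (centre 322) and the tube 193–458 (centre 325.5), matching the prediction for (0.500, 0.1035) within 2 crop pixels. I'll go down and grip.

Request:
{"method": "carry_out", "body": {
  "series": [-0.27,0.44,0.7,0,0,0,9.4,0,0,2.5,0,0,0,9.4,0,0,2.5,0,0,0,9.4,0,0,2.5,0,0,0,9.4,0,0,1.5,0,0,0,9.4,0,0,1.0,0,0,0,9.4,0,0,0,0,0,0,9.4,0,0,0,0,0,0,9.4]
}}

```text
clock: 4.4
tool_pos: [0.5014, 0.1018, 0.0778]
eef_rot: [0.0, 0.876, 0.483, 0.0]
contact_force: [0.5, 0.2, 0.4]
gripper_width: 0.0942
grasp_force: 0.0
```

```bash
python3 g.py .5 .1035 .077
```

```text
clk 4.4 pos [0.5014 0.1018 0.0778] q [-0.55  0.64  0.45  2.01 -0.48  0.6  -0.34] F [0.5 0.2 0.4] w 0.09420387833879576 0.0
tool shift cm [ 0.07 -0.21  0.08]
[[ 0.534  0.845  0.   ]
 [ 0.845 -0.534  0.   ]
 [ 0.     0.    -1.   ]]
```

Request:
{"method": "carry_out", "body": {
  "series": [0,-0.15,0,0,0,0,9.4,0,0,0,0,0,0,4.0,0,0,0,0,0,0,4.0,0,0,0,0,0,0,4.0,0,0,0,0,0,0,4.0,0,0,0,0,0,0,4.0,0,0,0,0,0,0,4.0],
  "grip_force": 25
}}

```text
clock: 5.1
tool_pos: [0.4999, 0.1025, 0.0776]
eef_rot: [-0.0, 0.876, 0.482, -0.0]
contact_force: [0.1, 1.0, -0.5]
gripper_width: 0.0496
grasp_force: 0.0
```

```bash
python3 g.py .5 .1035 .077
```

```text
clk 5.1 pos [0.4999 0.1025 0.0776] q [-0.56  0.64  0.45  2.01 -0.48  0.6  -0.34] F [ 0.1  1.  -0.5] w 0.04957988352012709 0.0
tool shift cm [ 0.09 -0.05  0.06]
[[ 0.535  0.845 -0.   ]
 [ 0.845 -0.535  0.   ]
 [-0.    -0.    -1.   ]]
```

Request:
{"method": "carry_out", "body": {
  "series": [0,0,0,0,0,0,3.5,0,0,0,0,0,0,3.5,0,0,0,0,0,0,3.5,0,0,0,0,0,0,3.5],
  "grip_force": 25
}}

```text
clock: 5.5
tool_pos: [0.4999, 0.1025, 0.0775]
eef_rot: [-0.0, 0.876, 0.482, -0.0]
contact_force: [-0.3, 0.3, 0.7]
gripper_width: 0.0434
grasp_force: 25.0
```

Request:
{"method": "carry_out", "body": {
  "series": [0,0,0,0,0,-0.1,3.5,0,0,0,0,0,-0.1,3.5,0,0,0,0,0,-0.1,3.5,0,0,0,0,0,-0.1,3.5,0,0,0,0,0,-0.1,3.5,0,0,0,0,0,-0.1,3.5,0,0,0,0,0,-0.1,3.5,0,0,0,0,0,-0.1,3.5]
}}

```text
clock: 6.3
tool_pos: [0.5001, 0.1023, 0.0775]
eef_rot: [0.0, 0.617, 0.787, 0.0]
contact_force: [0.2, -0.0, -1.6]
gripper_width: 0.0432
grasp_force: 25.0
```

```bash
python3 g.py .5 .1025 .077; python3 -c "
from workcell import env;print(env.observe()['wrist_torque'])"
```

```text
clk 6.3 pos [0.5001 0.1023 0.0775] q [-0.41  0.6   0.22  2.01 -0.24  0.55  0.22] F [ 0.2 -0.  -1.6] w 0.04320152744063646 24.975469051860273
tool shift cm [ 0.02 -0.01  0.05]
[[-0.238  0.971  0.   ]
 [ 0.971  0.238 -0.   ]
 [-0.     0.    -1.   ]]
[-0.11473682  0.02579746 -0.02426982]
```

Request:
{"method": "carry_out", "body": {
  "series": [0,0,0,0,0,-0.1,3.5,0,0,0,0,0,-0.1,3.5,0,0,0,0,0,-0.1,3.5,0,0,0,0,0,-0.1,3.5,0,0,0,0,0,-0.1,3.5,0,0,0,0,0,-0.1,3.5,0,0,0,0,0,-0.15,3.5,0,0,0,0,0,0,3.5]
}}

```text
clock: 7.1
tool_pos: [0.5003, 0.1023, 0.0776]
eef_rot: [0.0, 0.288, 0.958, 0.0]
contact_force: [0.3, -0.9, -1.0]
gripper_width: 0.0429
grasp_force: 25.0
```

```bash
python3 g.py .5 .1025 .077; python3 -c "
from h import *
print(env.observe()['wrist_torque'])
m=env.camera_model('wrist'); im=env.camera('wrist'); cv2.imwrite('pics/w3.png',im[:,:,::-1])"
```

```text
clk 7.1 pos [0.5003 0.1023 0.0776] q [-0.26  0.59  0.01  2.01 -0.01  0.55  0.74] F [ 0.3 -0.9 -1. ] w 0.04292595232520822 24.974496342474595
tool shift cm [0.03 0.01 0.06]
[[-0.834  0.552  0.   ]
 [ 0.552  0.834  0.   ]
 [-0.     0.001 -1.   ]]
[-0.08911526 -0.09641485 -0.0329986 ]
```

View pics/w3.png

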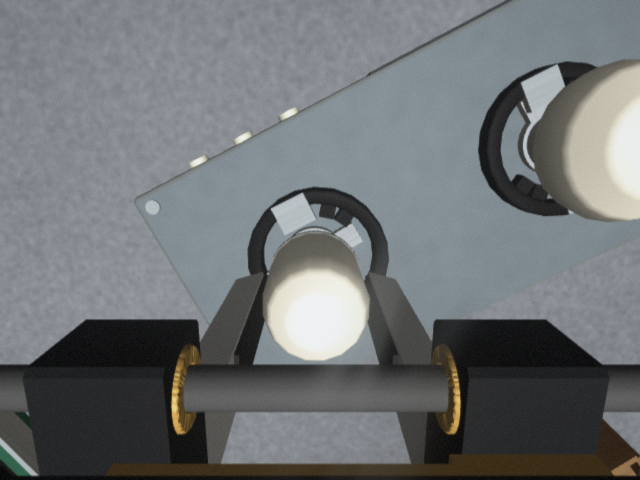

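The ear is visible at (348,236), about 90° from the lug at (293,213), so the lamp is free. I'll lift it straight up.

Request:
{"method": "carry_out", "body": {
  "series": [0,0,-0.5,0,0,0,3.5,0,0,-1.0,0,0,0,3.5,0,0,-1.5,0,0,0,3.5,0,0,-2.0,0,0,0,3.5,0,0,-2.5,0,0,0,3.5,0,0,-2.0,0,0,0,3.5,0,0,-1.0,0,0,0,3.5,0,0,0,0,0,0,3.5]
}}

```text
clock: 7.95
tool_pos: [0.5007, 0.1028, 0.1841]
eef_rot: [0.001, 0.289, 0.957, 0.001]
contact_force: [0.4, 0.1, -1.1]
gripper_width: 0.0429
grasp_force: 25.0
```

```bash
python3 g.py .598 -.2015 .183
```

```text
clk 7.95 pos [0.5007 0.1028 0.1841] q [-0.27  0.43  0.02  1.9  -0.01  0.81  0.74] F [ 0.4  0.1 -1.1] w 0.04289048640275149 24.97601501410827
tool shift cm [-24.92 -19.99   0.12]
[[-0.834  0.552  0.003]
 [ 0.552  0.834  0.001]
 [-0.002  0.002 -1.   ]]
```

Request:
{"method": "carry_out", "body": {
  "series": [-1.2,-1.0,0,0,0,0,3.5,-2.5,-2.0,0,0,0,0,3.5,-2.5,-2.0,0,0,0,0,3.5,-2.5,-2.0,0,0,0,0,3.5,-2.5,-2.0,0,0,0,0,3.5,-2.5,-2.0,0,0,0,0,3.5,-2.5,-2.0,0,0,0,0,3.5,-2.5,-2.0,0,0,0,0,3.5]
}}

```text
clock: 8.75
tool_pos: [0.5723, -0.1268, 0.1812]
eef_rot: [-0.001, 0.288, 0.957, -0.0]
contact_force: [-0.3, 1.0, -1.3]
gripper_width: 0.0433
grasp_force: 25.0
```

Request:
{"method": "carry_out", "body": {
  "series": [-2.5,-2.0,0,0,0,0,3.5,-2.5,-2.0,0,0,0,0,3.5,-1.2,-1.0,0,0,0,0,3.5,0,0,0,0,0,0,3.5,0,0,0,0,0,0,3.5,0,0,0,0,0,0,3.5]
}}

```text
clock: 9.35
tool_pos: [0.5969, -0.199, 0.1823]
eef_rot: [-0.001, 0.287, 0.958, 0.001]
contact_force: [-0.0, -0.1, -1.9]
gripper_width: 0.0432
grasp_force: 25.0
```

```bash
python3 g.py .598 -.2015 .12;  python3 - <<'E'
from h import *
m=env.camera_model("wrist"); im=env.camera("wrist")
cv2.imwrite("pics/w4.png",im[:,:,::-1]); print(proj(m,[[.598,-.2015,.092],[.598,-.2015,.08]]))
E
```

```text
clk 9.35 pos [ 0.5969 -0.199   0.1823] q [ 0.26  0.6   0.03  1.58 -0.02  0.96  1.29] F [-0.  -0.1 -1.9] w 0.04318450144776118 24.976120196515694
tool shift cm [-0.24 -0.16  6.23]
[[-0.835  0.55  -0.001]
 [ 0.55   0.835  0.002]
 [ 0.002  0.001 -1.   ]]
[[313.43548418 239.72999152]
 [313.49538925 235.802548  ]]
```

View pics/w4.png

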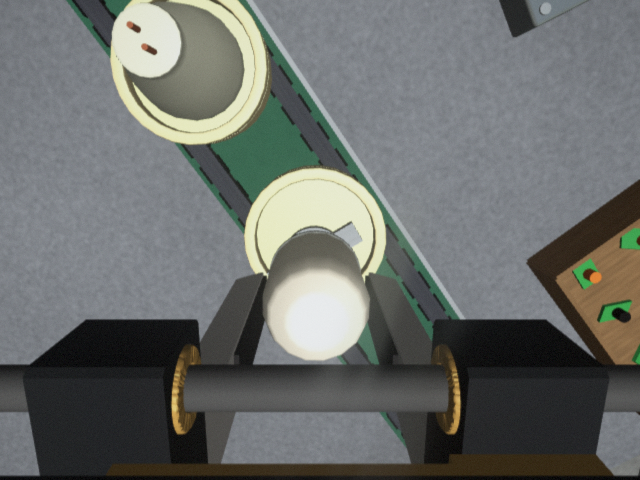

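The rim is centred near (315,238) against a prediction of (313,240), which is within 1.5 mm. I'll go down, with the floor expected at TCP z of about 0.1176.

Request:
{"method": "carry_out", "body": {
  "series": [-0.2,-0.1,0.5,0,0,0,3.5,0,0,1.5,0,0,0,3.5,0,0,1.5,0,0,0,3.5,0,0,1.5,0,0,0,3.5,0,0,0.7,0,0,0,3.5,0,0,0.3,0,0,0,3.5,0,0,0,0,0,0,3.5,0,0,0,0,0,0,3.5]
}}

```text
clock: 10.2
tool_pos: [0.5988, -0.2037, 0.1232]
eef_rot: [0.001, 0.288, 0.958, -0.0]
contact_force: [0.1, 0.4, -0.7]
gripper_width: 0.0429
grasp_force: 25.0
```

Request:
{"method": "carry_out", "body": {
  "series": [0,0,0.1,0,0,0,3.5,0,0,0.1,0,0,0,3.5,0,0,0,0,0,0,3.5,0,0,0,0,0,0,3.5]
}}

```text
clock: 10.6
tool_pos: [0.5983, -0.2037, 0.1207]
eef_rot: [0.0, 0.288, 0.958, 0.0]
contact_force: [-0.7, -0.3, -1.3]
gripper_width: 0.0434
grasp_force: 25.0
```

Request:
{"method": "carry_out", "body": {
  "series": [0,0,0.1,0,0,0,3.5,0,0,0.1,0,0,0,3.5,0,0,0,0,0,0,3.5,0,0,0,0,0,0,3.5]
}}

```text
clock: 11.0
tool_pos: [0.5983, -0.2036, 0.1185]
eef_rot: [-0.0, 0.288, 0.958, 0.0]
contact_force: [-0.0, -0.3, -1.1]
gripper_width: 0.0433
grasp_force: 25.0
```

Request:
{"method": "carry_out", "body": {
  "series": [0,0,0.1,0,0,0,3.5,0,0,0,0,0,0,3.5,0,0,0,0,0,0,3.5]
}}

```text
clock: 11.3
tool_pos: [0.5983, -0.2037, 0.1176]
eef_rot: [0.0, 0.288, 0.958, 0.0]
contact_force: [-0.2, 0.2, -0.6]
gripper_width: 0.0433
grasp_force: 25.0
```

Request:
{"method": "carry_out", "body": {
  "series": [0,0,0.05,0,0,0,3.5,0,0,0,0,0,0,3.5,0,0,0,0,0,0,3.5]
}}

```text
clock: 11.6
tool_pos: [0.5985, -0.2038, 0.1175]
eef_rot: [0.0, 0.288, 0.958, -0.0]
contact_force: [-1.4, -0.9, 3.5]
gripper_width: 0.0433
grasp_force: 25.0
```

Request:
{"method": "carry_out", "body": {
  "series": [0,0,0.05,0,0,0,3.5,0,0,0,0,0,0,3.5,0,0,0,0,0,0,3.5]
}}

```text
clock: 11.9
tool_pos: [0.5986, -0.2039, 0.1175]
eef_rot: [0.0, 0.288, 0.958, -0.0]
contact_force: [-1.6, -0.3, 6.3]
gripper_width: 0.0433
grasp_force: 25.0
```

Contact is confirmed: the upward force rises while z stays put. I'll release gently, then rise.

Request:
{"method": "carry_out", "body": {
  "series": [0,0,-0.05,0,0,0,3.5,0,0,0,0,0,0,5.0,0,0,0,0,0,0,5.0,0,0,0,0,0,0,7.0,0,0,0,0,0,0,9.0,0,0,0,0,0,0,9.0,0,0,0,0,0,0,9.0,0,0,0,0,0,0,9.0]
}}

```text
clock: 12.7
tool_pos: [0.5982, -0.2037, 0.117]
eef_rot: [-0.0, 0.288, 0.958, 0.0]
contact_force: [0.5, 0.6, -0.1]
gripper_width: 0.0866
grasp_force: 0.0
```

Request:
{"method": "carry_out", "body": {
  "series": [0,0,-0.5,0,0,0,9.0,0,0,-1.5,0,0,0,9.0,0,0,-2,0,0,0,9.0,0,0,-2.5,0,0,0,9.0,0,0,-2.5,0,0,0,9.0,0,0,-2,0,0,0,9.0,0,0,-1,0,0,0,9.0,0,0,0,0,0,0,9.0]
}}

```text
clock: 13.5
tool_pos: [0.5992, -0.204, 0.2386]
eef_rot: [0.002, 0.288, 0.958, 0.0]
contact_force: [0.2, -0.7, -0.5]
gripper_width: 0.0899
grasp_force: 0.0
```

Run:
```python
from h import *
im=env.camera("scene"); cv2.imwrite("pics/s2.png",im[:,:,::-1]); print(env.observe()["contact_force"])
```

```text
[-0.46451749  0.77810355 -0.35357683]
```

View pics/s2.png

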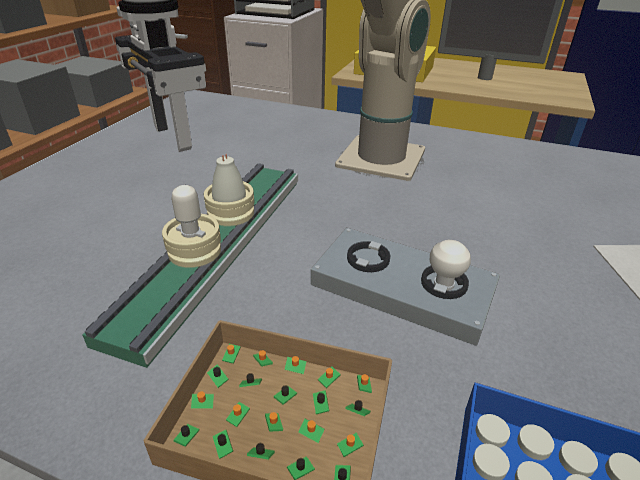

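The lamp stands upright in the empty puck at about (187,215), the socket at (369,256) is empty, and the globe hasn't moved.

```bash
python3 -c "
from workcell import env; print(env.hand_in())"
```

```text
the job is handed in; nothing more can be done
None
```

I turned the tubular lamp a quarter turn anticlockwise, lifted it straight out and set it upright in the empty puck's recess, letting go only after it touched the floor; the globe lamp was left alone, and the job was handed in at about 13.5 s.

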